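# Three candles in the tray and the table card in its slot

## Task

Dress the table's centrepiece: of the five short pillar candles in the row before the wooden tray, slide exactly three along the table, without lifting or tipping them, through its open front until they stand wholly inside it, and leave the other two candles where they are. Then take the white table card from its rack and stand it in the slot in the tray's end block, pushed fully down. Do not disturb the other glasses and candles on the table.

Things in the scene. Friction and masses are not known exactly. Their poses are not given: they have to be found in the camera images.
- candle1: plain ivory pillar candle, unlit, a solid upright cylinder 64 mm across and 70 mm tall (plus a thin wick); all five are alike; origin at the centre of its underside, z up
- candle2: plain ivory pillar candle, unlit, a solid upright cylinder 64 mm across and 70 mm tall (plus a thin wick); all five are alike; origin at the centre of its underside, z up
- candle3: plain ivory pillar candle, unlit, a solid upright cylinder 64 mm across and 70 mm tall (plus a thin wick); all five are alike; origin at the centre of its underside, z up
- candle4: plain ivory pillar candle, unlit, a solid upright cylinder 64 mm across and 70 mm tall (plus a thin wick); all five are alike; origin at the centre of its underside, z up
- candle5: plain ivory pillar candle, unlit, a solid upright cylinder 64 mm across and 70 mm tall (plus a thin wick); all five are alike; origin at the centre of its underside, z up
- tray: fixed bottomless wooden tray, walls 45 mm high, long open front towards the robot. Origin on the table, middle of the inside; x from front to back wall, y along it, left for the robot. Inside: x -48 (front edge, thin brass line) to +48 mm (back wall), y -190 to +190 mm, room for over three candles. Walls 12 mm; the -y end is a block (y -190 to -224, x -60 to +60 mm) with the card slot in its top
- slot (a point): centre of the floor of the card slot in the tray's -y end block, 10 mm above the table; axes as the tray's. The slot is 106 mm long (along x), 10 mm wide (along y) and 35 mm deep, open at the top 45 mm above the table
- card: blank white rigid table card, a plate 100 mm wide (its x), 6 mm thick (its y) and 120 mm tall (its z), both faces alike; origin at the centre of its lower edge. It stands upright in the card rack at the start, its lower edge 10 mm above the table
- rack: fixed dark steel card rack, 124 mm (x) by 60 mm (y), 34 mm high, with a slot 10 mm wide and 24 mm deep along its x, in which the card stands; origin on the table under its middle
- votive: bystander in the candle row: small open brass votive cup, 58 mm across, 65 mm tall; origin under its middle
- taper: bystander: slim taper candle in a round glass foot, foot 80 mm across, 205 mm tall; origin under its middle
- tumbler: bystander: glass tumbler, 72 mm across, 85 mm tall; origin under its middle
Things that resemble listed ones, but are neither listed nor needed, are in the scene too. Leave any green or turquoise look-alike of the candle5 alone.

How it is judged (in metres and radians):
On the way, in this order (a step that is already met when the one before it is completed fails the run):
1. exactly three candles stand inside the tray, the other two left where they were (((x of candle1 in the frame of tray between -0.02 and 0.02 m and y of candle1 in the frame of tray between -0.164 and 0.164 m and x of candle2 in the frame of tray between -0.02 and 0.02 m and y of candle2 in the frame of tray between -0.164 and 0.164 m and x of candle3 in the frame of tray between -0.02 and 0.02 m and y of candle3 in the frame of tray between -0.164 and 0.164 m and distance of each of candle4, candle5 from where it was at the start of the episode below 0.03 m) or (x of candle1 in the frame of tray between -0.02 and 0.02 m and y of candle1 in the frame of tray between -0.164 and 0.164 m and x of candle2 in the frame of tray between -0.02 and 0.02 m and y of candle2 in the frame of tray between -0.164 and 0.164 m and x of candle4 in the frame of tray between -0.02 and 0.02 m and y of candle4 in the frame of tray between -0.164 and 0.164 m and distance of each of candle3, candle5 from where it was at the start of the episode below 0.03 m) or (x of candle1 in the frame of tray between -0.02 and 0.02 m and y of candle1 in the frame of tray between -0.164 and 0.164 m and x of candle2 in the frame of tray between -0.02 and 0.02 m and y of candle2 in the frame of tray between -0.164 and 0.164 m and x of candle5 in the frame of tray between -0.02 and 0.02 m and y of candle5 in the frame of tray between -0.164 and 0.164 m and distance of each of candle3, candle4 from where it was at the start of the episode below 0.03 m) or (x of candle1 in the frame of tray between -0.02 and 0.02 m and y of candle1 in the frame of tray between -0.164 and 0.164 m and x of candle3 in the frame of tray between -0.02 and 0.02 m and y of candle3 in the frame of tray between -0.164 and 0.164 m and x of candle4 in the frame of tray between -0.02 and 0.02 m and y of candle4 in the frame of tray between -0.164 and 0.164 m and distance of each of candle2, candle5 from where it was at the start of the episode below 0.03 m) or (x of candle1 in the frame of tray between -0.02 and 0.02 m and y of candle1 in the frame of tray between -0.164 and 0.164 m and x of candle3 in the frame of tray between -0.02 and 0.02 m and y of candle3 in the frame of tray between -0.164 and 0.164 m and x of candle5 in the frame of tray between -0.02 and 0.02 m and y of candle5 in the frame of tray between -0.164 and 0.164 m and distance of each of candle2, candle4 from where it was at the start of the episode below 0.03 m) or (x of candle1 in the frame of tray between -0.02 and 0.02 m and y of candle1 in the frame of tray between -0.164 and 0.164 m and x of candle4 in the frame of tray between -0.02 and 0.02 m and y of candle4 in the frame of tray between -0.164 and 0.164 m and x of candle5 in the frame of tray between -0.02 and 0.02 m and y of candle5 in the frame of tray between -0.164 and 0.164 m and distance of each of candle2, candle3 from where it was at the start of the episode below 0.03 m) or (x of candle2 in the frame of tray between -0.02 and 0.02 m and y of candle2 in the frame of tray between -0.164 and 0.164 m and x of candle3 in the frame of tray between -0.02 and 0.02 m and y of candle3 in the frame of tray between -0.164 and 0.164 m and x of candle4 in the frame of tray between -0.02 and 0.02 m and y of candle4 in the frame of tray between -0.164 and 0.164 m and distance of each of candle1, candle5 from where it was at the start of the episode below 0.03 m) or (x of candle2 in the frame of tray between -0.02 and 0.02 m and y of candle2 in the frame of tray between -0.164 and 0.164 m and x of candle3 in the frame of tray between -0.02 and 0.02 m and y of candle3 in the frame of tray between -0.164 and 0.164 m and x of candle5 in the frame of tray between -0.02 and 0.02 m and y of candle5 in the frame of tray between -0.164 and 0.164 m and distance of each of candle1, candle4 from where it was at the start of the episode below 0.03 m) or (x of candle2 in the frame of tray between -0.02 and 0.02 m and y of candle2 in the frame of tray between -0.164 and 0.164 m and x of candle4 in the frame of tray between -0.02 and 0.02 m and y of candle4 in the frame of tray between -0.164 and 0.164 m and x of candle5 in the frame of tray between -0.02 and 0.02 m and y of candle5 in the frame of tray between -0.164 and 0.164 m and distance of each of candle1, candle3 from where it was at the start of the episode below 0.03 m) or (x of candle3 in the frame of tray between -0.02 and 0.02 m and y of candle3 in the frame of tray between -0.164 and 0.164 m and x of candle4 in the frame of tray between -0.02 and 0.02 m and y of candle4 in the frame of tray between -0.164 and 0.164 m and x of candle5 in the frame of tray between -0.02 and 0.02 m and y of candle5 in the frame of tray between -0.164 and 0.164 m and distance of each of candle1, candle2 from where it was at the start of the episode below 0.03 m))), for 0.2 s.
2. the card stands fully down in the tray's slot (z of card in the frame of slot below 0.004 m and horizontal distance between card and slot below 0.008 m and angle between card's own z axis and vertical below 0.12 rad and angle between the y axis of card and the y axis of tray, either way round below 0.12 rad), for 0.2 s.
At the end, for the whole second after the job is handed in: Exactly three candles stand inside the tray (at most 4 mm past its front edge), the other two within 30 mm of their starts; the card stands in the tray slot, within 4 mm of its floor, 8 mm of its middle, upright and in line within 0.12 rad; all upright on the table and at rest (all of step 2 and ((x of candle1 in the frame of tray between -0.02 and 0.02 m and y of candle1 in the frame of tray between -0.164 and 0.164 m and x of candle2 in the frame of tray between -0.02 and 0.02 m and y of candle2 in the frame of tray between -0.164 and 0.164 m and x of candle3 in the frame of tray between -0.02 and 0.02 m and y of candle3 in the frame of tray between -0.164 and 0.164 m and distance of each of candle4, candle5 from where it was at the start of the episode below 0.03 m) or (x of candle1 in the frame of tray between -0.02 and 0.02 m and y of candle1 in the frame of tray between -0.164 and 0.164 m and x of candle2 in the frame of tray between -0.02 and 0.02 m and y of candle2 in the frame of tray between -0.164 and 0.164 m and x of candle4 in the frame of tray between -0.02 and 0.02 m and y of candle4 in the frame of tray between -0.164 and 0.164 m and distance of each of candle3, candle5 from where it was at the start of the episode below 0.03 m) or (x of candle1 in the frame of tray between -0.02 and 0.02 m and y of candle1 in the frame of tray between -0.164 and 0.164 m and x of candle2 in the frame of tray between -0.02 and 0.02 m and y of candle2 in the frame of tray between -0.164 and 0.164 m and x of candle5 in the frame of tray between -0.02 and 0.02 m and y of candle5 in the frame of tray between -0.164 and 0.164 m and distance of each of candle3, candle4 from where it was at the start of the episode below 0.03 m) or (x of candle1 in the frame of tray between -0.02 and 0.02 m and y of candle1 in the frame of tray between -0.164 and 0.164 m and x of candle3 in the frame of tray between -0.02 and 0.02 m and y of candle3 in the frame of tray between -0.164 and 0.164 m and x of candle4 in the frame of tray between -0.02 and 0.02 m and y of candle4 in the frame of tray between -0.164 and 0.164 m and distance of each of candle2, candle5 from where it was at the start of the episode below 0.03 m) or (x of candle1 in the frame of tray between -0.02 and 0.02 m and y of candle1 in the frame of tray between -0.164 and 0.164 m and x of candle3 in the frame of tray between -0.02 and 0.02 m and y of candle3 in the frame of tray between -0.164 and 0.164 m and x of candle5 in the frame of tray between -0.02 and 0.02 m and y of candle5 in the frame of tray between -0.164 and 0.164 m and distance of each of candle2, candle4 from where it was at the start of the episode below 0.03 m) or (x of candle1 in the frame of tray between -0.02 and 0.02 m and y of candle1 in the frame of tray between -0.164 and 0.164 m and x of candle4 in the frame of tray between -0.02 and 0.02 m and y of candle4 in the frame of tray between -0.164 and 0.164 m and x of candle5 in the frame of tray between -0.02 and 0.02 m and y of candle5 in the frame of tray between -0.164 and 0.164 m and distance of each of candle2, candle3 from where it was at the start of the episode below 0.03 m) or (x of candle2 in the frame of tray between -0.02 and 0.02 m and y of candle2 in the frame of tray between -0.164 and 0.164 m and x of candle3 in the frame of tray between -0.02 and 0.02 m and y of candle3 in the frame of tray between -0.164 and 0.164 m and x of candle4 in the frame of tray between -0.02 and 0.02 m and y of candle4 in the frame of tray between -0.164 and 0.164 m and distance of each of candle1, candle5 from where it was at the start of the episode below 0.03 m) or (x of candle2 in the frame of tray between -0.02 and 0.02 m and y of candle2 in the frame of tray between -0.164 and 0.164 m and x of candle3 in the frame of tray between -0.02 and 0.02 m and y of candle3 in the frame of tray between -0.164 and 0.164 m and x of candle5 in the frame of tray between -0.02 and 0.02 m and y of candle5 in the frame of tray between -0.164 and 0.164 m and distance of each of candle1, candle4 from where it was at the start of the episode below 0.03 m) or (x of candle2 in the frame of tray between -0.02 and 0.02 m and y of candle2 in the frame of tray between -0.164 and 0.164 m and x of candle4 in the frame of tray between -0.02 and 0.02 m and y of candle4 in the frame of tray between -0.164 and 0.164 m and x of candle5 in the frame of tray between -0.02 and 0.02 m and y of candle5 in the frame of tray between -0.164 and 0.164 m and distance of each of candle1, candle3 from where it was at the start of the episode below 0.03 m) or (x of candle3 in the frame of tray between -0.02 and 0.02 m and y of candle3 in the frame of tray between -0.164 and 0.164 m and x of candle4 in the frame of tray between -0.02 and 0.02 m and y of candle4 in the frame of tray between -0.164 and 0.164 m and x of candle5 in the frame of tray between -0.02 and 0.02 m and y of candle5 in the frame of tray between -0.164 and 0.164 m and distance of each of candle1, candle2 from where it was at the start of the episode below 0.03 m)) and linear speed of each of card, candle1, candle2, candle3, candle4, candle5 below 0.02 m/s and angle between each of candle1, candle2, candle3, candle4, candle5's own z axis and vertical below 0.1 rad and height (world z) of each of candle1, candle2, candle3, candle4, candle5 below 0.006 m); the robot touches nothing.
It fails at once if a candle is lifted (over 12 mm) or tipped (over 0.35 rad) (height (world z) of any of candle1, candle2, candle3, candle4, candle5 above 0.012 m or angle between any of candle1, candle2, candle3, candle4, candle5's own z axis and vertical above 0.35 rad).
It fails at once if a bystander (votive cup, taper, tumbler) is moved over 30 mm or tipped (distance of any of votive, taper, tumbler from where it was at the start of the episode above 0.03 m or angle between any of votive, taper, tumbler's own z axis and vertical above 0.3 rad).
It also fails if it takes over 64 s, if anything falls off the work surface, if the arm or the gripper's body presses on something with over 40 N, if the wrist force passes 120 N, or if a joint passes its speed limit or range.

## Robot

A 6-joint arm with a two-finger parallel gripper is mounted at the origin on the work surface. World frame = base frame: x ahead of the robot, y to its left, z up, the work surface at z = 0. Lengths are in mm, angles in rad, forces in N, time in s.
With the tool pointing down it reaches from about 350 to 925 mm from the base axis. Payload 6.4 kg.
Tool frame: the origin (TCP) lies at the very end of the fingers, on their centre line; the grasp point (between the pads) lies 19 mm behind it; z points along the fingers, y is the line along which they close (so a half turn about z gives the same grasp; the last joint's range is limited). The gripper opens to 85 mm and grips with 20 to 120 N. Pads are 22 mm wide; open, the fingers measure 114 mm over their backs; the gripper's body (76 mm by 85 mm) begins 54 mm behind the grasp point. The pads swing forward as they close: fully open they stand 13 mm farther back than shut.
Start: joints at [-1.508, 0.245, 1.558, -0, 1.339, -0.174], TCP at [152.49, -631.871, 231.29] pointing down, gripper open.
Joint ranges: [-3.13, 3.13], [-1.02, 2.26], [0.13, 2.54], [-0.95, 4.09], [0.21, 2.88], [-2.74, 2.74]. Speed limits (rad/s): [2.57, 2.57, 3.14, 3.14, 3.14, 3.14].

## Interface

Orientations are given as [roll, pitch, yaw] about the fixed x, y, z axes, in that order (R = Rz(yaw) Ry(pitch) Rx(roll)).
In Python, from workcell import robot gives the robot as it stands. The module is installed in compiled form; this text tells all that it offers.
- The arm moves only by the shell command python3 -m pendant 'ROWS' [FORCE]. ROWS is JSON, one flat list of numbers, 7 for each row, row after row: the turn, a rotation vector about the world's x, y, z in rad, then the shift along the world's x, y, z in cm, then the opening, from 0 (shut) to 1 (fully open). A call has 1 to 5 rows; each row shifts and turns the commanded pose from where the row before left it; what a row does not reach is not made up. A row lasts 1/8 s, in which the tool goes at most 62.5 mm and 10.7 degrees, less where a joint would pass 70% of its speed; a pose out of reach is approached as far as the arm can. A call is refused whole if a number of a shift passes 6.25 or a number of a turn 0.188, either way. A call with a gripper value outside its range is refused whole. The fingers move at their own pace and stop on an object; FORCE is the grip in N (left out, the last holds). Time passes only in rows, so rows that do not move let the fingers close. It gives the time, the measured TCP pose, the force, the opening and the grip force at its end, in the units of the state.
- robot.state(): the state, without advancing time (a new reading comes with each control period).
- robot.camera(name): name is "scene" or "top" or "wrist"; returns the picture (480x640x3 uint8, red, green, blue); there is no depth.
- robot.camera_params(name): a dict with "fx", "fy", "cx", "cy" (pixels), "R" (3x3) and "t" (3): a world point X has camera coordinates R X + t. Camera axes: x right, y down, z forward; pixel columns grow to the right and rows downward; lengths in mm; the calibration is good to about 2 mm. A picture is of the moment at which its call begins: read the wrist's pose just before it. camera_params takes no time and is no camera call; for the wrist camera it gives the pose at the moment of the call.
- robot.sign_off(): hands the job in; it is judged then, once.
Trained networks look in the newest picture that a camera, given by its name, has taken for a name from the list of things; names that differ only in an ending like _2 or _b are one class to them, and where a whole thing is asked for, a point or a joint stands for the part that bears it (a point fixed in the world has none). Each returns a list of dicts, best first, with "confidence" (0 to 1); they miss things now and then, are a little off and sometimes report something else, mostly with a low value. They report only what shows in the picture. A call takes as long as a camera call. They do not tell look-alikes from the thing itself.
- robot.spot_in(label, camera): "box" ([centre column, centre row, width, height] in pixels, round what is visible of it).
- robot.silhouettes(label, camera): "mask" (480x640 bool, what is visible of it) and "box" ([centre column, centre row, width, height] in pixels, round what is visible of it).
- robot.pinpoint(label, camera): "pixel" ([column, row] in pixels: a listed point, or the origin of a listed thing).
The state is a dict: "clock": time; "joints": joint angles; "dq": joint speeds; "joint_efforts": joint torques, N m; "tool_pos": TCP position; "tcp_rot": TCP orientation; "ft_force": force on the tool from outside, world axes, zero at the start; "moment": the same for the moment, N m; "opening": finger opening in mm; "finger_force": force on a finger pad.
Only numpy, scipy, OpenCV 4.12 (cv2) and the standard library are available. Lean on these libraries where they do the work, as an engineer would, in place of code of your own. Each camera call takes 0.05 s, during which the arm holds its last target. There are 200 camera calls.

## Working session

There is one attempt and no reset: what is moved stays moved. The work goes in short steps, Python scripts to look and compute and a shell command to move; the robot and the scene stay as the last step left them, time stands still between calls to the robot, and variables do not carry over. Pictures are saved under pics/ and viewed, at most 10 in all, crops included, and the job is handed in when it is done.

```bash
mkdir -p pics
cat > h.py <<'E'
from workcell import robot
import numpy as np, cv2
def ray(cam,px,z):
    p=robot.camera_params(cam);R=np.array(p["R"]);t=np.array(p["t"])
    d=R.T@np.array([(px[0]-p["cx"])/p["fx"],(px[1]-p["cy"])/p["fy"],1]);c=-R.T@t
    return (c+d*(z-c[2])/d[2]).round(1)
def snap(cam,name):
    im=robot.camera(cam);cv2.imwrite(f"pics/{name}.png",im[:,:,::-1]);return im
E
python3 - <<'E'
from h import *
for cam in("scene","top"):
    snap(cam,cam+"0")
    print(cam,-np.array(robot.camera_params(cam)["R"]).T@np.array(robot.camera_params(cam)["t"]))
    for l in("candle1","tray","slot","card","rack","votive","taper","tumbler"):
        for d in robot.pinpoint(l,cam):
            if d["confidence"]>.3: print(l,round(d["confidence"],2),np.round(d["pixel"]),ray(cam,d["pixel"],10 if l in("slot","card") else 0))
print(robot.state())
E
```

```text
scene [1248.50513194 -669.9423722   705.36480122]
candle1 0.95 [370. 198.] [412.7 309.8   0. ]
candle1 0.91 [244. 235.] [341.6 -93.6   0. ]
candle1 0.78 [292. 246.] [458.2 -27.4   0. ]
candle1 0.76 [322. 230.] [454.6  79.4   0. ]
candle1 0.65 [215. 276.] [ 440.  -242.4    0. ]
candle1 0.64 [305. 209.] [340.5 115.    0. ]
candle1 0.57 [352. 218.] [459.1 187.4   0. ]
tray 0.9 [340. 270.] [608.6  -5.1   0. ]
slot 0.65 [271. 301.] [ 602.8 -204.3   10. ]
card 0.67 [149. 322.] [ 495.2 -429.9   10. ]
card 0.34 [292. 247.] [472.3 -41.1  10. ]
rack 0.66 [153. 328.] [ 504.7 -427.1    0. ]
votive 0.65 [251. 256.] [ 429.9 -134.4    0. ]
taper 0.73 [447. 210.] [602.4 429.3   0. ]
tumbler 0.8 [219. 377.] [ 697.2 -394.9    0. ]
top [ 361.06612055    5.26961139 1716.957148  ]
candle1 0.85 [279. 253.] [446.8  82.9   0. ]
candle1 0.81 [241. 260.] [428.5 190.5   0. ]
candle1 0.73 [400. 259.] [ 428.  -255.1    0. ]
candle1 0.73 [338. 294.] [333.  -81.5   0. ]
candle1 0.72 [196. 261.] [425.3 314.2   0. ]
candle1 0.59 [259. 304.] [306.3 138.9   0. ]
slot 0.93 [380. 200.] [ 592.5 -198.7   10. ]
card 0.64 [
[... 196 characters left out ...]
694.  -395.7    0. ]
{'clock': 0.9, 'joints': array([-1.50813134e+00,  2.45077536e-01,  1.55779332e+00, -1.37332520e-05,
        1.33870841e+00, -1.74122716e-01]), 'dq': array([-0.00037305,  0.00038989,  0.00061682,  0.0001793 ,  0.0024283 ,
        0.00165111]), 'joint_efforts': array([ 8.29987403e-04, -4.29517937e+01, -3.26429451e+01, -5.06752997e-05,
        5.04600284e-04, -1.60665149e-05]), 'tool_pos': array([ 152.46656786, -631.87775953,  231.30822914]), 'tcp_rot': array([3.14158179e+00, 1.54811869e-05, 2.36790863e-01]), 'ft_force': array([ 0.42810709, -0.79696144,  0.54765699]), 'moment': array([-0.02027887,  0.00950081, -0.03440515]), 'finger_force': 0.0, 'opening': 85.5165153007216}
```

View pics/scene0.png

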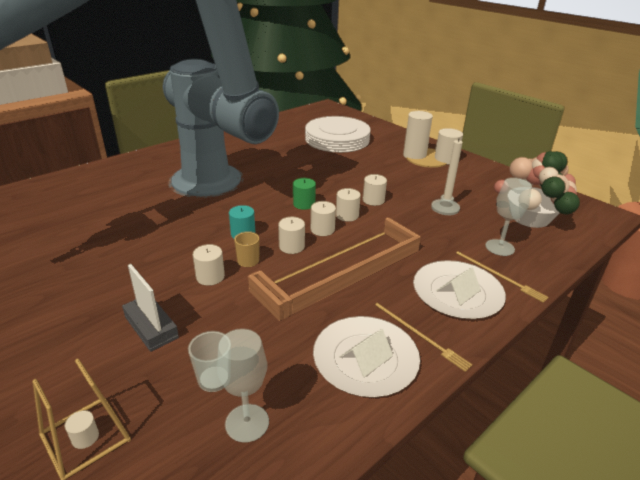

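View pics/top0.png

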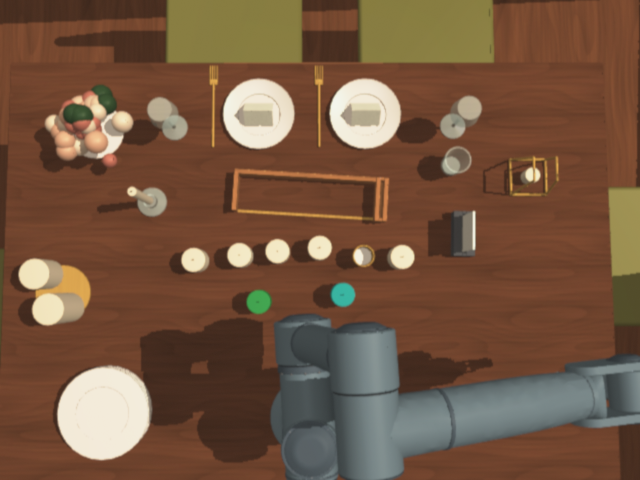

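The scene view shows five ivory candles in a row, at pixels (375,190), (348,205), (323,219), (292,235) and (208,265). The votive is at (247,249), the green and turquoise decoys at (304,193) and (242,222), the tray with its block at (270,292), and the card and rack at (148,310). The top view agrees, and the tray there is turned slightly. Next I'll fit models to the masks.

```bash
cat > fit.py <<'E'
from h import *
from scipy.optimize import minimize
def proj(p,X):
    c=np.array(p["R"])@X.T+np.array(p["t"])[:,None]
    return np.c_[c[0]/c[2]*p["fx"]+p["cx"],c[1]/c[2]*p["fy"]+p["cy"]]
def box(x0,x1,y0,y1,z0,z1): return np.array([[x,y,z] for x in(x0,x1) for y in(y0,y1) for z in(z0,z1)],float)
a=np.linspace(0,2*np.pi,40)
def cyl(r,h): return np.vstack([np.c_[r*np.cos(a),r*np.sin(a),0*a+z] for z in(0,h)])
M=dict(candle1=[cyl(32,70)],
 tray=[box(48,60,-224,202,0,45),box(-48,60,190,202,0,45),box(-60,60,-224,-190,0,45)],
 rack=[box(-62,62,-30,30,0,34)],card=[box(-50,50,-3,3,34,130)],both=[box(-62,62,-30,30,0,34),box(-50,50,-3,3,34,130)])
def render(p,parts,q):
    S=8;im=np.zeros((480*2,640*2),np.uint8);c,s=np.cos(q[2]),np.sin(q[2])
    for X in parts:
        Y=X.copy();Y[:,0]=q[0]+c*X[:,0]-s*X[:,1];Y[:,1]=q[1]+s*X[:,0]+c*X[:,1]
        h=cv2.convexHull((proj(p,Y)*2+.5).astype(np.float32))
        cv2.fillConvexPoly(im,np.round(h*2**6).astype(np.int32),255,cv2.LINE_AA,6)
    return cv2.resize(im,(640,480),interpolation=cv2.INTER_AREA)/255.
def fit(label,obs,q0,yaw=True):
    """obs: list of (camera params, mask)"""
    def cost(v):
        q=[v[0],v[1],v[2]/200 if yaw else 0]
        return np.mean([np.abs(render(p,M[label],q)-m).sum()/m.sum() for p,m in obs])
    v0=np.array([q0[0],q0[1],q0[2]*200]);n=3 if yaw else 2
    sim=np.vstack([v0]+[v0+12*np.eye(3)[i] for i in range(3)])
    r=minimize(cost,v0,method="Nelder-Mead",options=dict(initial_simplex=sim,xatol=.1,fatol=1e-4,maxiter=300))
    return np.round(r.x*[1,1,1/200],3),round(r.fun,3)
E
python3 - <<'E'
from fit import *
obs={}
for cam in("top","scene"):
    robot.camera(cam);p=robot.camera_params(cam)
    for l in("candle1","tray","rack","card"):
        for d in robot.silhouettes(l,cam):
            if d["confidence"]>.3: obs.setdefault((l,cam),[]).append((p,d["mask"]))
for l,q0 in(("tray",(600,0,-.05)),("rack",(500,-428,0)),("card",(500,-428,0))):
    for cams in(("top",),("scene",),("top","scene")):
        o=[obs[l,c][0] for c in cams if (l,c) in obs]
        if o: print(l,cams,fit(l,o,q0))
for c in("top","scene"):
    for o in obs["candle1",c]:
        ys,xs=np.nonzero(o[1]);g=ray(c,(xs.mean(),ys.mean()),35)
        print(c,o[1].sum(),g,fit("candle1",[o],(g[0],g[1],0),False))
E
```

```text
tray ('top',) (array([ 6.04002e+02,  7.82400e+00, -6.30000e-02]), np.float64(0.24))
tray ('scene',) (array([ 6.06221e+02,  5.32200e+00, -5.30000e-02]), np.float64(0.122))
tray ('top', 'scene') (array([ 6.04628e+02,  7.28800e+00, -6.10000e-02]), np.float64(0.196))
rack ('top',) (array([ 4.97853e+02, -4.23732e+02,  2.00000e-03]), np.float64(0.819))
rack ('scene',) (array([ 5.00403e+02, -4.29299e+02, -6.20000e-02]), np.float64(0.41))
rack ('top', 'scene') (array([ 4.98083e+02, -4.27200e+02, -4.60000e-02]), np.float64(0.659))
card ('top',) (array([ 563.169, -313.45 ,   -1.004]), np.float64(1.297))
card ('scene',) (array([ 5.04470e+02, -4.30928e+02, -5.80000e-02]), np.float64(0.08))
card ('top', 'scene') (array([ 5.04411e+02, -4.30950e+02, -6.10000e-02]), np.float64(1.066))
top 442 [457.1 -27.7  35. ] (array([ 4.56789e+02, -2.74540e+01,  1.80000e-02]), np.float64(0.11))
top 492 [ 431.7 -251.3   35. ] (array([ 4.31211e+02, -2.50414e+02,  2.80000e-02]), np.float64(0.116))
top 464 [313.1 136.9  35. ] (array([3.13461e+02, 1.35493e+02, 3.20000e-02]), np.float64(0.111))
top 451 [329.7 -89.9  35
[... 365 characters left out ...]
ne 653 [322.8 -86.6  35. ] (array([ 3.27359e+02, -8.85670e+01,  1.50000e-02]), np.float64(0.33))
scene 800 [461.2 -32.1  35. ] (array([ 4.57192e+02, -2.87950e+01, -2.00000e-03]), np.float64(0.155))
scene 663 [439.9 186.3  35. ] (array([4.37044e+02, 1.88911e+02, 5.00000e-03]), np.float64(0.131))
scene 1065 [ 435.9 -252.9   35. ] (array([ 4.34864e+02, -2.52011e+02, -1.30000e-02]), np.float64(0.073))
scene 601 [315.  132.3  35. ] (array([ 3.10740e+02,  1.36711e+02, -1.20000e-02]), np.float64(0.173))
scene 766 [451.8  81.8  35. ] (array([4.50814e+02, 8.26640e+01, 2.90000e-02]), np.float64(0.084))
scene 618 [430.5 304.6  35. ] (array([ 4.28317e+02,  3.06613e+02, -2.00000e-02]), np.float64(0.103))
```

```bash
for i in 1 2 3 4; do :; done
python3 -m pendant '[0,0,-0.143,3.0,6.0,0,1, 0,0,-0.143,3.0,6.0,0,1, 0,0,0,3.0,6.0,0,1, 0,0,0,3.0,6.0,0,1, 0,0,0,3.0,6.0,0,1]'
python3 -m pendant '[0,0,0,3.0,6.0,0,1, 0,0,0,3.0,6.0,0,1, 0,0,0,3.0,6.0,0,1, 0,0,0,3.0,6.0,0,1, 0,0,0,0,0,0,1]'
```

```text
clock: 2.02
tool_pos: [292.9, -350.6, 231.5]
tcp_rot: [3.141, -0.001, -0.05]
ft_force: [1.0, 0.1, -0.1]
opening: 85.7
finger_force: 0.0
clock: 2.65
tool_pos: [405.1, -125.1, 231.5]
tcp_rot: [-3.141, -0.001, -0.041]
ft_force: [-0.4, 0.0, -0.5]
opening: 85.5
finger_force: 0.0
```

```bash
python3 -m pendant '[0,0,-0.015,2.6,4.85,-2,1, 0,0,0,2.6,4.85,-4,1, 0,0,0,0,0,-5,1, 0,0,0,0,0,-5,1, 0,0,0,0,0,-5,1]'
python3 -m pendant '[0,0,0,0,0,0,1, 0,0,0,0,0,0,0, 0,0,0,0,0,0,0, 0,0,0,0,0,0,0, 0,0,0,0,0,0,0]' 25
```

```text
clock: 3.28
tool_pos: [454.2, -36.7, 23.4]
tcp_rot: [3.141, -0.001, -0.065]
ft_force: [-0.1, -0.5, -0.3]
opening: 85.3
finger_force: 0.0
clock: 3.9
tool_pos: [456.2, -36.7, 27.1]
tcp_rot: [3.14, -0.005, -0.064]
ft_force: [-1.2, -1.6, 8.7]
opening: 63.4
finger_force: 29.0
```

```bash
python3 -m pendant '[0,0,0,2.5,0,0,0, 0,0,0,3,0,0,0, 0,0,0,3,-1.5,0,0, 0,0,0,2.5,-2.5,0,0, 0,0,0,2,-2,0,0]'
python3 -m pendant '[0,0,0,1.2,-0.6,0,0, 0,0,0,0,0,0,0]'
python3 - <<'E'
from fit import *
snap("scene","s1");p=robot.camera_params("scene")
for d in robot.silhouettes("candle1","scene"):
    if d["confidence"]>.3:
        ys,xs=np.nonzero(d["mask"]);g=ray("scene",(xs.mean(),ys.mean()),35)
        print(d["confidence"],d["mask"].sum(),g)
E
```

```text
clock: 4.53
tool_pos: [585.6, -96.2, 26.7]
tcp_rot: [-3.141, -0.001, -0.064]
ft_force: [-3.9, 3.3, 9.5]
opening: 63.4
finger_force: 29.5
clock: 4.78
tool_pos: [598.4, -103.1, 26.7]
tcp_rot: [3.139, -0.005, -0.064]
ft_force: [1.9, -2.5, 4.9]
opening: 63.3
finger_force: 29.2
0.88 654 [321.6 -86.4  35. ]
0.81 751 [ 600.4 -101.1   35. ]
0.69 654 [442.3 184.2  35. ]
0.68 1077 [ 435.6 -252.8   35. ]
0.63 239 [446.8 111.2  35. ]
0.61 614 [429.3 306.2  35. ]
```

View pics/s1.png

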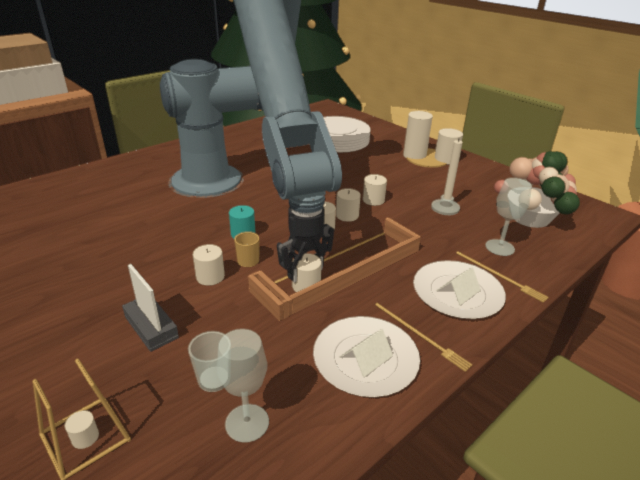

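The first candle stands inside the tray, at pixel (307,272). I'll release it and fetch the next one.

```bash
python3 -m pendant '[0,0,0,0,0,0,1, 0,0,0,0,0,0,1, 0,0,0,0,0,0,1, 0,0,0,0,0,4,1, 0,0,0,0,0,5,1]'
python3 -m pendant '[0,0,0,-2,2,2,1, 0,0,0,-3.3,4.2,0,1, 0,0,0,-3.3,4.2,0,1, 0,0,0,-3.3,4.2,0,1, 0,0,0,-3,4.2,0,1]'
python3 -m pendant '[0,0,0,0,0,0,1]'
python3 - <<'E'
from fit import *
print(robot.state()["tool_pos"])
snap("wrist","w1")
for d in robot.silhouettes("candle1","wrist"):
    ys,xs=np.nonzero(d["mask"]);print(d["confidence"],len(xs),ray("wrist",(xs.mean(),ys.mean()),60))
for l in ("candle1","scene"),("candle1","top"):
    robot.camera(l[1]);p=robot.camera_params(l[1])
    for d in robot.silhouettes(*l):
        if d["confidence"]>.3:
            ys,xs=np.nonzero(d["mask"]);g=ray(l[1],(xs.mean(),ys.mean()),35)
            print(l,fit("candle1",[(p,d["mask"])],(g[0],g[1],0),False))
E
```

```text
clock: 5.5
tool_pos: [594.4, -101.1, 113.8]
tcp_rot: [-3.14, 0.004, -0.064]
ft_force: [0.3, -0.0, 0.4]
opening: 85.3
finger_force: 0.0
clock: 6.12
tool_pos: [445.3, 87.5, 134.2]
tcp_rot: [-3.141, 0.001, -0.065]
ft_force: [0.7, 0.5, 0.7]
opening: 85.5
finger_force: 0.0
clock: 6.25
tool_pos: [444.5, 88.4, 133.8]
tcp_rot: [-3.141, 0.002, -0.06]
ft_force: [0.1, -0.2, 0.6]
opening: 85.3
finger_force: 0.0
[444.47529659  88.43878776 133.76908832]
0.89 5407 [365.8 -73.3  60. ]
0.85 3029 [569.6 -67.   60. ]
0.79 9057 [452.6  84.2  60. ]
0.73 7084 [439.1 271.9  60. ]
0.64 10356 [446.2 181.9  60. ]
('candle1', 'scene') (array([4.41230e+02, 1.83707e+02, 1.10000e-02]), np.float64(0.073))
('candle1', 'scene') (array([4.50149e+02, 8.20270e+01, 8.00000e-03]), np.float64(0.125))
('candle1', 'scene') (array([ 3.23471e+02, -8.59820e+01,  1.90000e-02]), np.float64(0.377))
('candle1', 'scene') (array([ 4.35304e+02, -2.52797e+02,  2.70000e-02]), np.float64(0.068))
('candle1', 'scene') (array([ 5.94996e+02, -9.91660e+01,  1.10000e-02]), np.float64(0.34))
('candle1', 'scene') (array([ 3.15509e+02,  1.32805e+02, -1.70000e-02]), np.float64(0.189))
('candle1', 'scene') (array([4.25322e+02, 3.10873e+02, 3.80000e-02]), np.float64(0.179))
('candle1', 'top') (array([ 3.31337e+02, -8.92390e+01,  1.00000e-02]), np.float64(0.075))
('candle1', 'top') (array([ 5.99796e+02, -1.01469e+02,  9.00000e-03]), np.float64(0.055))
('candle1', 'top') (array([ 431.642, -248.629,    0.   ]), np.float64(0.143))
('candle1', 'top') (array([4.25639e+02, 3.11037e+02, 2.00000e-02]), np.float64(0.105))
('candle1', 'top') (array([ 4.37511e+02,  1.88737e+02, -1.50000e-02]), np.float64(1.402))
```

```bash
python3 -m pendant '[0,0,0,0.6,-0.45,-3,1, 0,0,0,0,0,-4,1, 0,0,0,0,0,-3.6,1, 0,0,0,0,0,0,1, 0,0,0,0,0,0,0]' 25
python3 -m pendant '[0,0,0,0,0,0,0, 0,0,0,0,0,0,0, 0,0,0,2,0,0,0, 0,0,0,3,-1.2,0,0, 0,0,0,3,-1.8,0,0]'
python3 -m pendant '[0,0,0,3,-1.8,0,0, 0,0,0,2.5,-1.8,0,0, 0,0,0,2,-1.1,0,0, 0,0,0,0,0,0,0]'
```

```text
clock: 7.18
tool_pos: [454.2, 81.4, 29.7]
tcp_rot: [-3.141, -0.002, -0.065]
ft_force: [-0.2, 5.2, 5.2]
opening: 70.1
finger_force: 3.9
clock: 7.8
tool_pos: [533.6, 52.4, 30.1]
tcp_rot: [-3.141, 0.001, -0.063]
ft_force: [-5.9, 3.1, 12.4]
opening: 63.7
finger_force: 29.9
clock: 8.3
tool_pos: [609.9, 3.7, 29.7]
tcp_rot: [3.141, -0.004, -0.065]
ft_force: [1.2, -3.0, 5.0]
opening: 63.6
finger_force: 29.4
```

```bash
python3 -m pendant '[0,0,0,0,0,0,1, 0,0,0,0,0,0,1, 0,0,0,0,0,0,1, 0,0,0,0,0,4,1, 0,0,0,0,0,5,1]'
python3 -m pendant '[0,0,0,-2.5,2.5,2,1, 0,0,0,-3.7,4,0,1, 0,0,0,-3.7,4,0,1, 0,0,0,-3.7,4,0,1, 0,0,0,-3.5,3.8,0,1]'
python3 -m pendant '[0,0,0,0,0,0,1]'
python3 - <<'E'
from fit import *
for l in ("candle1","scene"),("candle1","top"):
    robot.camera(l[1]);p=robot.camera_params(l[1])
    for d in robot.silhouettes(*l):
        if d["confidence"]>.3:
            ys,xs=np.nonzero(d["mask"]);g=ray(l[1],(xs.mean(),ys.mean()),35)
            print(l,fit("candle1",[(p,d["mask"])],(g[0],g[1],0),False))
E
```

```text
clock: 8.93
tool_pos: [606.4, 5.3, 118.0]
tcp_rot: [-3.141, 0.004, -0.064]
ft_force: [1.4, 0.6, 0.8]
opening: 85.2
finger_force: 0.0
clock: 9.55
tool_pos: [435.1, 189.0, 138.4]
tcp_rot: [-3.141, 0.0, -0.064]
ft_force: [0.2, 0.2, 0.5]
opening: 85.3
finger_force: 0.0
clock: 9.68
tool_pos: [434.2, 189.7, 138.0]
tcp_rot: [3.142, 0.001, -0.06]
ft_force: [0.1, -0.6, -0.2]
opening: 85.4
finger_force: 0.0
('candle1', 'scene') (array([ 5.9413e+02, -9.8597e+01,  4.4000e-02]), np.float64(0.375))
('candle1', 'scene') (array([ 3.16626e+02,  1.29184e+02, -2.40000e-02]), np.float64(0.075))
('candle1', 'scene') (array([6.04861e+02, 9.12000e-01, 2.80000e-02]), np.float64(0.179))
('candle1', 'scene') (array([ 4.34323e+02, -2.51700e+02,  4.60000e-02]), np.float64(0.067))
('candle1', 'scene') (array([4.38463e+02, 1.87932e+02, 7.00000e-03]), np.float64(0.119))
('candle1', 'scene') (array([4.28625e+02, 3.09345e+02, 1.10000e-02]), np.float64(0.214))
('candle1', 'scene') (array([ 3.2344e+02, -8.6014e+01,  5.0000e-03]), np.float64(0.332))
('candle1', 'top') (array([ 3.30768e+02, -8.91150e+01, -2.40000e-02]), np.float64(0.085))
('candle1', 'top') (array([ 3.12855e+02,  1.32959e+02, -3.30000e-02]), np.float64(0.336))
('candle1', 'top') (array([ 4.31480e+02, -2.46125e+02,  2.20000e-02]), np.float64(0.238))
('candle1', 'top') (array([6.01501e+02, 4.47500e+00, 6.00000e-03]), np.float64(0.072))
('candle1', 'top') (array([ 4.25528e+02,  3.10603e+02, -3.40000e-02]), np.float64(2.227))
('candle1', 'top') (array([ 5.99083e+02, -1.01861e+02,  6.00000e-03]), np.float64(0.069))
```

```bash
python3 -m pendant '[0,0,0,0.3,-0.2,-3,1, 0,0,0,0,0,-4,1, 0,0,0,0,0,-4,1, 0,0,0,0,0,0,1, 0,0,0,0,0,0,0]' 25
python3 -m pendant '[0,0,0,0,0,0,0, 0,0,0,0,0,0,0, 0,0,0,2,0,0,0, 0,0,0,3,-1.2,0,0, 0,0,0,3,-1.6,0,0]'
python3 -m pendant '[0,0,0,3,-1.6,0,0, 0,0,0,3,-1.6,0,0, 0,0,0,2.6,-1,0,0, 0,0,0,0,0,0,0]'
```

```text
clock: 10.5
tool_pos: [441.5, 185.5, 29.8]
tcp_rot: [-3.141, -0.002, -0.065]
ft_force: [-0.5, 0.5, 0.9]
opening: 70.1
finger_force: 0.0
clock: 11.12
tool_pos: [520.9, 158.6, 30.3]
tcp_rot: [-3.14, -0.0, -0.063]
ft_force: [-5.7, 3.2, 11.4]
opening: 63.7
finger_force: 29.2
clock: 11.62
tool_pos: [608.6, 115.0, 30.2]
tcp_rot: [3.141, -0.005, -0.065]
ft_force: [2.4, -1.6, 6.1]
opening: 63.8
finger_force: 29.0
```

```bash
python3 -m pendant '[0,0,0,0,0,0,1, 0,0,0,0,0,0,1, 0,0,0,0,0,0,1, 0,0,0,0,0,4,1, 0,0,0,0,0,5,1]'
python3 -m pendant '[0,0,0,-0.5,-4,4,1, 0,0,0,-0.5,-5,4,1, 0,0,0,-0.5,-5,4,1, 0,0,0,-0.5,-5,0,1, 0,0,0,-0.5,-5,0,1]'
python3 -m pendant '[0,0,0,-0.5,-5,0,1, 0,0,0,0,-3,0,1, 0,0,0,0,0,0,1, 0,0,0,0,0,0,1]'
python3 - <<'E'
from fit import *
p=robot.camera_params("wrist");print(robot.state()["tool_pos"],-np.array(p["R"]).T@np.array(p["t"]),np.array(p["R"])[2])
snap("wrist","w2")
for l in("slot","tray"):
  for d in robot.pinpoint(l,"wrist"): print(l,d["confidence"],d["pixel"],ray("wrist",d["pixel"],10 if l=="slot" else 0))
for d in robot.silhouettes("tray","wrist"):
    print(d["confidence"],fit("tray",[(p,d["mask"])],(605,6,-.056)))
for c in("top","scene"):
    robot.camera(c);p=robot.camera_params(c)
    for d in robot.silhouettes("candle1",c):
        if d["confidence"]>.3:
            ys,xs=np.nonzero(d["mask"]);g=ray(c,(xs.mean(),ys.mean()),35)
            print(c,fit("candle1",[(p,d["mask"])],(g[0],g[1],0),False))
E
```

```text
clock: 12.25
tool_pos: [604.2, 116.0, 117.9]
tcp_rot: [3.141, 0.004, -0.064]
ft_force: [0.4, 0.3, 0.6]
opening: 85.6
finger_force: 0.0
clock: 12.88
tool_pos: [580.8, -122.7, 237.0]
tcp_rot: [3.141, -0.001, -0.064]
ft_force: [-0.1, -0.0, -0.1]
opening: 85.6
finger_force: 0.0
clock: 13.38
tool_pos: [576.0, -200.5, 236.0]
tcp_rot: [-3.141, 0.001, -0.064]
ft_force: [1.1, -0.1, 0.2]
opening: 85.3
finger_force: 0.0
[ 575.99132677 -200.51285201  236.04750251] [ 645.83227552 -203.80316741  379.0168021 ] [-0.2803266   0.01716627 -0.95975117]
slot 0.79 [314.4, 194.3] [ 590.8 -195.6   10. ]
0.74 (array([ 6.03669e+02,  8.13800e+00, -6.40000e-02]), np.float64(0.175))
top (array([ 4.31567e+02, -2.49486e+02, -2.10000e-02]), np.float64(0.339))
top (array([ 5.98904e+02, -1.01317e+02,  2.30000e-02]), np.float64(0.125))
top (array([6.02423e+02, 5.01600e+00, 2.80000e-02]), np.float64(0.073))
top (array([3.15129e+02, 1.34160e+02, 3.50000e-02]), np.float64(0.209))
top (array([ 6.03534e+02,  1.16539e+02, -3.70000e-02]), np.float64(0.052))
top (array([4.25114e+02, 3.10309e+02, 1.00000e-02]), np.float64(0.124))
top (array([ 5.07447e+02, -4.36172e+02, -4.00000e-03]), np.float64(1.001))
scene (array([6.04330e+02, 1.15036e+02, 2.50000e-02]), np.float64(0.182))
scene (array([ 3.17535e+02, -8.22260e+01,  1.40000e-02]), np.float64(0.409))
scene (array([4.27786e+02, 3.05969e+02, 4.10000e-02]), np.float64(0.079))
scene (array([ 4.37372e+02, -2.52948e+02,  2.50000e-02]), np.float64(0.083))
scene (array([ 5.97989e+02, -1.02078e+02, -1.10000e-02]), np.float64(0.219))
scene (array([3.14103e+02, 1.33206e+02, 9.00000e-02]), np.float64(0.094))
```

View pics/w2.png

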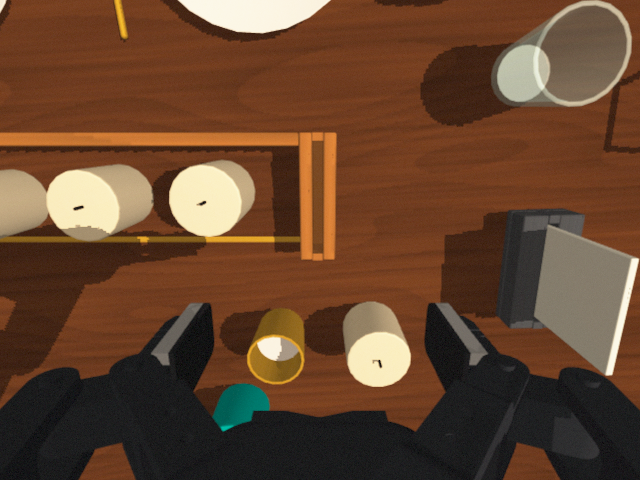

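All three candles stand inside the tray at (0..210, 200). The slot in the block is near pixel (318,195). The rack is at (540,270), with the card's top edge running from (635,260) to (610,375). Next I'll find the slot rim precisely, then view the card from above.

```bash
cat > rim.py <<'E'
from h import *
import sys
im=cv2.imread("pics/w2.png").astype(float)
g=cv2.GaussianBlur(im,(0,0),.6).mean(2)
for r in (160,180,200,220,240): print(r,np.round(g[r,296:340]).astype(int))
print([np.round(g[r:r+1,318])[0] for r in range(128,150)],[np.round(g[r:r+1,318])[0] for r in range(244,266)])
E
python3 rim.py
python3 -m pendant '[0,0,0,-0.5,-4,0,1, 0,0,0,-0.5,-5,0,1, 0,0,0,-0.5,-5,0,1, 0,0,0,-0.5,-5,0,1, 0,0,0,-0.5,-4,0,1]'
python3 -m pendant '[0,0,0,0,0,0,1, 0,0,0,0,0,0,1]'
python3 - <<'E'
from fit import *
p=robot.camera_params("wrist");print(robot.state()["tool_pos"])
snap("wrist","w3");np.savez("w3p",**p)
for l in("rack","card"):
  for d in robot.pinpoint(l,"wrist"): print(l,d["confidence"],d["pixel"],ray("wrist",d["pixel"],10 if l=="card" else 0))
  for d in robot.silhouettes(l,"wrist"):
    if d["confidence"]>.3: print(l,d["confidence"],d["mask"].sum(),fit(l,[(p,d["mask"])],(502,-430,-.06)))
E
```

```text
160 [ 41  41  52  82 112 128 130 133 135 135 138 139 139 139 131 109  82  74
  77  77  78  77  77  78  77  75  73  84 106 125 131 133 134 135 136 138
 140 139 133 116  89  72  69  67]
180 [ 37  37  43  74 106 123 129 132 134 137 137 136 134 132 126 110  84  73
  75  77  78  78  76  76  77  77  72  83 109 126 130 133 135 136 135 134
 133 132 126 104  80  69  69  69]
200 [ 39  39  43  63  95 121 130 131 133 135 136 135 134 132 128 115  90  74
  75  76  75  75  74  76  74  73  72  86 111 126 132 133 135 137 137 135
 135 132 124  98  73  66  66  68]
220 [ 40  40  39  51  85 116 129 132 134 137 136 136 134 132 129 120  91  72
  73  76  77  76  76  76  77  73  72  89 114 127 132 132 135 136 137 136
 135 131 122  98  73  69  68  68]
240 [ 87  87  88  87  93 112 126 131 133 135 137 136 136 133 129 120  96  77
  75  75  75  75  74  77  76  75  75  90 116 128 131 134 135 137 137 134
 133 128 114  91  76  72  71  70]
[np.float64(62.0), np.float64(62.0), np.float64(66.0), np.float64(75.0), np.float64(104.0), np.float64(129.0), np.float64(133.0), np.float64(133.0), np.float64(134.0), np.float64(1
[... 511 characters left out ...]
64(123.0), np.float64(101.0), np.float64(77.0), np.float64(73.0), np.float64(73.0), np.float64(73.0), np.float64(71.0)]
clock: 14.4
tool_pos: [550.8, -433.4, 236.3]
tcp_rot: [3.142, -0.0, -0.065]
ft_force: [0.6, 0.6, 0.0]
opening: 85.4
finger_force: 0.0
clock: 14.65
tool_pos: [551.3, -430.9, 236.1]
tcp_rot: [-3.141, 0.0, -0.064]
ft_force: [-0.3, 0.2, 0.3]
opening: 85.4
finger_force: 0.0
[ 551.27859134 -430.92880078  236.13256689]
rack 0.67 [320.6, 251.5] [ 501.  -428.2    0. ]
rack 0.85 6207 (array([ 4.96590e+02, -4.26949e+02, -3.20000e-02]), np.float64(0.171))
card 0.8 [319.3, 260.3] [ 494.3 -426.4   10. ]
card 0.58 1104 (array([ 4.98417e+02, -4.27030e+02, -3.40000e-02]), np.float64(0.164))
```

View pics/w3.png

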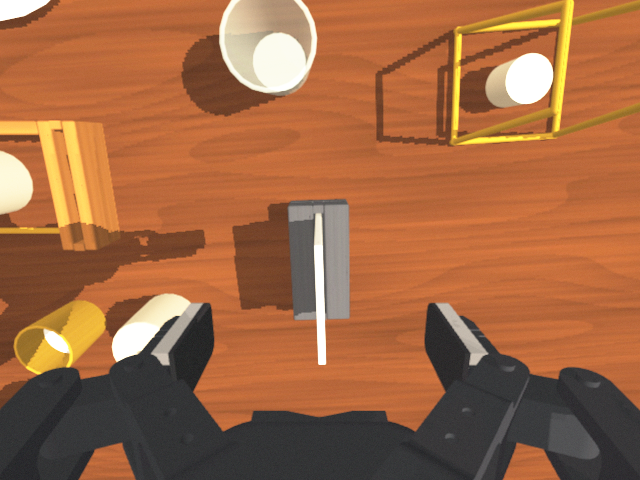

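The card stands centred between the fingers: its top edge runs from about (320,245) to (322,364), in the rack at (320,260). Next I'll compute the slot and card geometry from these edges.

Run:
```python
from h import *
p=dict(np.load("w3p.npz"));R=p["R"]
def ry(c,px,z):
    d=R.T@np.array([(px[0]-p["cx"])/p["fx"],(px[1]-p["cy"])/p["fy"],1]);return (c+d*(z-c[2])/d[2]).round(1)
cs=np.array([645.832,-203.803,379.017]);cc=-R.T@p["t"];print(cc)
for c,pts,z in((cs,[(317.45,140.3),(317.8,253)],45),(cs,[(299.5,180),(335,180),(318,132),(318,260)],45)):
    q=[ry(c,x,z) for x in pts];print(q,(q[0]+q[1])/2,"yaw",-np.arctan2((q[0]-q[1])[1]*-1,(q[0]-q[1])[0]))
g=cv2.imread("pics/w3.png").astype(float).mean(2)
c=[]
for r in range(225,364,6):
    x=np.arange(305,340);w=g[r,305:340]>185
    print(r,x[w][:1],x[w][-1:],int(g[r,x[w]].mean()) if w.any() else 0,end="; ")
    if w.any() and r>250: c.append((r,x[w].mean()))
c=np.array(c);k=np.polyfit(c[:,0],c[:,1],1);print("\n",k, np.round(g[236:256,320]),np.round(g[356:372,322]))
q=[ry(cc,(np.polyval(k,r),r),130) for r in(245,363.5)];print(q,(q[0]+q[1])/2,np.arctan2(*(q[0]-q[1])[1::-1]))
```

```text
[ 621.06116233 -434.22601538  379.12333387]
[array([ 644. , -202.6,   45. ]), array([ 538.5, -196.1,   45. ])] [ 591.25 -199.35   45.  ] yaw -0.061533593349043375
[array([ 610. , -183.8,   45. ]), array([ 607.9, -216.5,   45. ]), array([ 651.1, -203.6,   45. ]), array([ 531.3, -195.8,   45. ])] [ 608.95 -200.15   45.  ] yaw 1.5066642117934643
225 [315] [321] 228; 231 [315] [321] 230; 237 [315] [322] 230; 243 [314] [322] 229; 249 [314] [322] 253; 255 [314] [322] 252; 261 [314] [322] 248; 267 [315] [323] 248; 273 [315] [323] 252; 279 [315] [323] 253; 285 [315] [323] 250; 291 [316] [323] 254; 297 [316] [323] 254; 303 [316] [324] 250; 309 [316] [324] 251; 315 [316] [324] 250; 321 [317] [324] 254; 327 [317] [324] 254; 333 [317] [325] 246; 339 [317] [325] 249; 345 [317] [325] 247; 351 [318] [325] 254; 357 [318] [325] 254; 363 [318] [325] 252; 
 [3.27485380e-02 3.09854386e+02] [238. 239. 238. 238. 237. 238. 238. 237. 244. 255. 255. 255. 255. 255.
 255. 255. 255. 255. 255. 255.] [255. 255. 255. 255. 255. 255. 255. 255. 251. 124. 126. 121. 120. 122.
 123. 126.]
[array([ 547. , -428.9,  130. ]), array([ 448.1, -425.6,  130. ])] [ 497.55 -427.25  130.  ] -0.03335466251123406
```

```bash
python3 -m pendant '[0,0,0.031,-2.7,0.18,0,1, 0,0,0,-2.7,0.18,-3,1, 0,0,0,0,0,-4.5,1, 0,0,0,0,0,-4.5,1, 0,0,0,0,0,-4,1]'
python3 -m pendant '[0,0,0,0,0,-1.1,1, 0,0,0,0,0,0,1]'
```

```text
clock: 15.52
tool_pos: [497.2, -427.1, 75.0]
tcp_rot: [-3.141, 0.0, -0.033]
ft_force: [1.2, -0.5, 0.7]
opening: 85.6
finger_force: 0.0
clock: 15.78
tool_pos: [497.5, -427.8, 65.7]
tcp_rot: [-3.142, 0.0, -0.033]
ft_force: [0.1, 0.4, 0.4]
opening: 85.8
finger_force: 0.0
```

```bash
python3 -m pendant '[0,0,0,0,0,0,0, 0,0,0,0,0,0,0, 0,0,0,0,0,0,0, 0,0,0,0,0,0,0, 0,0,0,0,0,0,0]' 50
python3 -m pendant '[0,0,0,0,0,0,0, 0,0,0,0,0,2,0, 0,0,0,0,0,4,0, 0,0,0,0,0,4,0, 0,0,0,0,0,3,0]'
python3 -m pendant '[0,0,0,0,0,0,0]'
```

```text
clock: 16.4
tool_pos: [497.3, -428.1, 65.7]
tcp_rot: [3.141, -0.0, -0.033]
ft_force: [0.5, -0.6, 1.9]
opening: 5.3
finger_force: 49.3
clock: 17.02
tool_pos: [497.6, -428.3, 198.9]
tcp_rot: [3.139, -0.002, -0.033]
ft_force: [-0.6, 0.4, -1.0]
opening: 5.6
finger_force: 49.0
clock: 17.15
tool_pos: [498.5, -429.3, 199.8]
tcp_rot: [3.136, -0.005, -0.033]
ft_force: [0.3, -0.3, -1.0]
opening: 5.2
finger_force: 49.0
```

```bash
python3 -m pendant '[0,0,-0.014,1.5,3.5,0,0, 0,0,-0.014,2,5,0,0, 0,0,0,2,5,0,0, 0,0,0,2,5,0,0, 0,0,0,1.75,4.4,0,0]'
python3 -m pendant '[0,0,0,0,0,-2,0, 0,0,0,0,0,-3,0, 0,0,0,0,0,-2,0, 0,0,0,0,0,0,0, 0,0,0,0,0,0,0]'
python3 - <<'E'
from fit import *
s=robot.state();p=robot.camera_params("wrist");print(s["tool_pos"],s["tcp_rot"]);snap("wrist","w4");np.savez("w4p",**p)
snap("scene","s4")
E
```

```text
clock: 17.77
tool_pos: [589.2, -196.5, 193.5]
tcp_rot: [-3.14, 0.003, -0.061]
ft_force: [-1.0, -0.4, -0.5]
opening: 5.2
finger_force: 49.0
clock: 18.4
tool_pos: [590.0, -199.7, 126.0]
tcp_rot: [3.141, -0.001, -0.062]
ft_force: [0.4, -0.4, -0.5]
opening: 5.1
finger_force: 49.1
[ 589.99073147 -199.68216323  126.00872354] [ 3.14112814e+00 -9.07143887e-04 -6.19211199e-02]
```

View pics/w4.png

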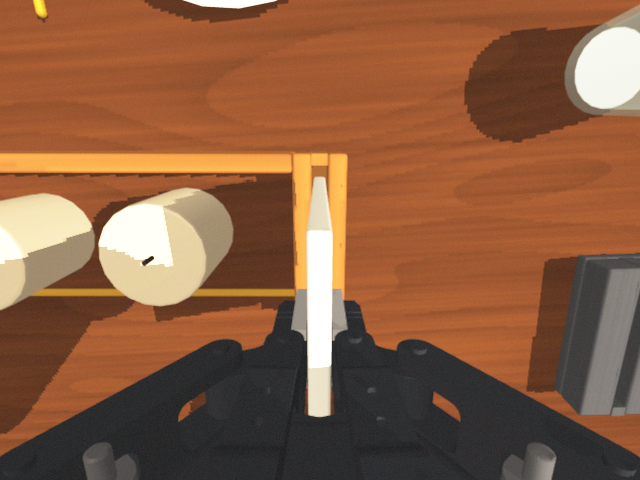

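The card hangs over the slot: its bottom far corner is at (319,178) and the slot's far rim at about (319,165), between edge columns 311 and 328. I'll check the offsets numerically.

Run:
```python
from h import *
p=dict(np.load("w4p.npz"));R=p["R"];c=-R.T@p["t"]
def ry(px,z):
    d=R.T@np.array([(px[0]-p["cx"])/p["fx"],(px[1]-p["cy"])/p["fy"],1]);return (c+d*(z-c[2])/d[2]).round(1)
g=cv2.imread("pics/w4.png").astype(float).mean(2)
for r in(170,174,178,182,190,200,220): print(r,g[r,288:352].astype(int))
print(g[150:185,319].astype(int))
for px,z in(((319.5,165.5),45),((319.5,178),70.3),((311,195),45),((328,195),45)): print(px,ry(px,z))
s,k=np.sin(-.0617),np.cos(-.0617)
print("slot far end expect",591.25+53*k,-199.35+53*s,"card far",590+50*k,-199.7+50*s)
```

```text
170 [173 173 173 147 124 144 164 169 175 172 173 172 174 175 173 175 176 178
 179 181 178 175 168 143 115 113 115 117 113 118 117 113 115 114 114 115
 115 114 103  95 117 147 163 172 174 173 173 172 176 175 177 177 179 178
 179 179 178 175 160 122 102  98  99  96]
174 [ 66  67  65  69 106 143 161 171 173 172 174 174 175 175 175 176 177 177
 183 178 178 175 161 139 115 109 115 116 116 112 113 117 112 114 115 114
 112 116 103  92 118 145 165 172 173 173 175 173 176 174 175 178 178 180
 178 180 176 170 152 115 106 104 100 106]
178 [ 60  63  62  64 102 138 161 171 174 175 173 177 174 175 175 175 178 177
 181 178 177 173 164 140 112 128 183 209 212 214 216 216 218 218 219 229
 212 159 103  94 116 146 165 172 171 173 174 174 175 175 175 176 179 176
 181 182 178 171 146 107  98  99 100 100]
182 [ 56  56  58  56  91 112 129 163 172 175 173 176 175 175 177 179 178 179
 179 182 179 172 162 142 111 175 209 210 212 215 215 215 217 217 220 224
 235 198 112  97 119 145 166 172 176 174 176 175 175 180 179 176 178 179
 178 180 177 174 147 108  97 101 100 102]
190 [ 63  56  62  61  86 110 112 158 173
[... 443 characters left out ...]
 176
 176 173 172 165 138 102 103 100 104 101]
220 [ 60  60  61  61  66 109 145 165 173 172 171 175 174 175 176 175 178 174
 173 176 197 203 207 211 212 212 214 213 215 214 215 215 213 216 217 217
 218 216 218 221 231 238 222 187 174 172 173 174 177 178 177 175 176 174
 172 171 167 147 115 100 100 101 102 101]
[100 104 113 144 173 173 175 176 176 174 175 175 175 175 172 155 117 115
 112 114 113 112 116 116 117 114 152 202 216 217 217 214 215 215 215]
(319.5, 165.5) [ 643.8 -202.4   45. ]
(319.5, 178) [ 638.9 -202.    70.3]
(311, 195) [ 626.1 -196.    45. ]
(328, 195) [ 625.5 -206.6   45. ]
slot far end expect 644.1491494150144 -202.61802557639632 card far 639.9048579386929 -202.7830429966003
```

```bash
python3 -m pendant '[0,0,0,0.1,-0.03,-1.5,0, 0,0,0,0,0,-1,0, 0,0,0,0,0,-0.5,0, 0,0,0,0,0,0,0]'
python3 -m pendant '[0,0,0,0,0,-1,0, 0,0,0,0,0,-1,0, 0,0,0,0,0,0,0]'
```

```text
clock: 19.0
tool_pos: [590.3, -199.0, 94.6]
tcp_rot: [-3.141, 0.001, -0.061]
ft_force: [-0.2, 0.5, -0.1]
opening: 5.7
finger_force: 49.1
clock: 19.38
tool_pos: [589.8, -198.7, 73.9]
tcp_rot: [-3.14, 0.002, -0.061]
ft_force: [0.2, -0.1, -1.7]
opening: 5.5
finger_force: 49.1
```

```bash
python3 -m pendant '[0,0,0,0,0,-0.5,0, 0,0,0,0,0,-0.3,0, 0,0,0,0,0,-0.1,0, 0,0,0,0,0,0,0]'
python3 -m pendant '[0,0,0,0,0,-0.1,0, 0,0,0,0,0,0,0]'
```

```text
clock: 19.88
tool_pos: [590.7, -199.2, 66.4]
tcp_rot: [3.142, -0.0, -0.061]
ft_force: [-0.6, -0.0, -0.9]
opening: 5.4
finger_force: 49.1
clock: 20.12
tool_pos: [591.0, -199.4, 65.7]
tcp_rot: [3.141, -0.001, -0.061]
ft_force: [0.5, -0.4, 1.3]
opening: 5.3
finger_force: 49.2
```

```bash
python3 -m pendant '[0,0,0,0,0,-0.1,0, 0,0,0,0,0,-0.1,0, 0,0,0,0,0,0,0]'
```

```text
clock: 20.5
tool_pos: [591.2, -199.6, 65.7]
tcp_rot: [3.141, -0.0, -0.061]
ft_force: [-5.4, 2.1, 11.2]
opening: 5.0
finger_force: 51.0
```

Contact with the slot floor: 11 N upward, with the tool stopped at z 65.7. I'll release and lift away.

```bash
python3 -m pendant '[0,0,0,0,0,0,0.35, 0,0,0,0,0,0,0.7, 0,0,0,0,0,0,1, 0,0,0,0,0,0,1, 0,0,0,0,0,4,1]'
python3 -m pendant '[0,0,0,0,0,5,1, 0,0,0,0,0,5,1, 0,0,0,-3,0,4,1, 0,0,0,-3,-3,3,1, 0,0,0,0,0,0,1]'
python3 -m pendant '[0,0,0,0,0,0,1]'
python3 - <<'E'
from fit import *
p=robot.camera_params("scene");im=snap("scene","s5")
M["card"]=[box(-50,50,-3,3,35,120)]
for d in robot.silhouettes("card","scene"): 
    if d["confidence"]>.3: print(fit("card",[(p,d["mask"])],(591,-199,-.06)))
cv2.imwrite("pics/s5c.png",cv2.resize(im[130:340,150:440,::-1],None,fx=2.7,fy=2.7,interpolation=cv2.INTER_CUBIC))
for c in("top",):
    robot.camera(c);q=robot.camera_params(c)
    for d in robot.silhouettes("candle1",c):
        if d["confidence"]>.3:
            ys,xs=np.nonzero(d["mask"]);g=ray(c,(xs.mean(),ys.mean()),35)
            print(c,fit("candle1",[(q,d["mask"])],(g[0],g[1],0),False))
snap("wrist","w5")
E
```

```text
clock: 21.12
tool_pos: [588.0, -197.8, 99.9]
tcp_rot: [-3.138, 0.008, -0.061]
ft_force: [-0.0, -0.3, 0.6]
opening: 85.6
finger_force: 0.0
clock: 21.75
tool_pos: [530.8, -231.2, 276.9]
tcp_rot: [3.138, -0.005, -0.064]
ft_force: [0.1, 0.2, 0.2]
opening: 85.3
finger_force: 0.0
clock: 21.88
tool_pos: [530.5, -228.9, 272.6]
tcp_rot: [-3.141, 0.001, -0.061]
ft_force: [-0.0, 0.8, -0.2]
opening: 85.6
finger_force: 0.0
(array([ 5.86248e+02, -1.95588e+02, -7.60000e-02]), np.float64(0.062))
top (array([ 5.98902e+02, -1.01037e+02,  2.00000e-03]), np.float64(0.096))
top (array([4.26618e+02, 3.10929e+02, 2.90000e-02]), np.float64(0.086))
top (array([3.12797e+02, 1.35152e+02, 2.90000e-02]), np.float64(0.066))
top (array([6.03292e+02, 1.16559e+02, 3.70000e-02]), np.float64(0.072))
top (array([6.01233e+02, 4.66700e+00, 5.10000e-02]), np.float64(0.124))
```

View pics/s5c.png

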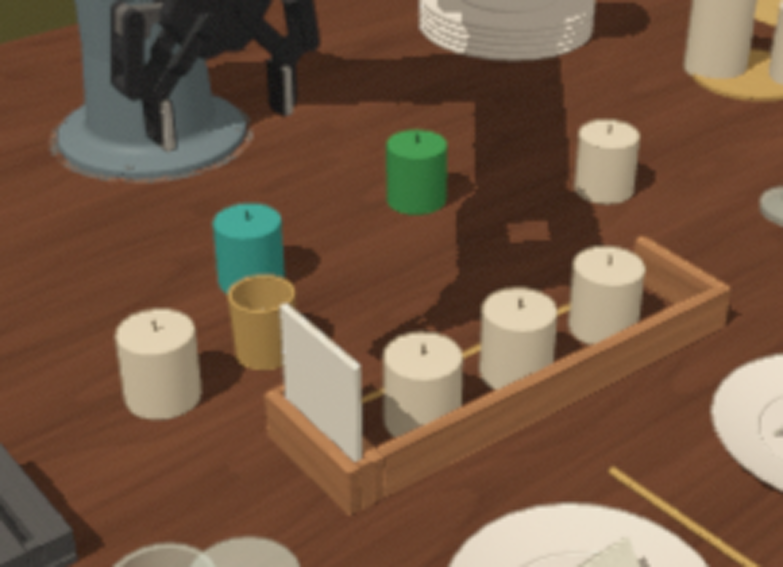

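View pics/w5.png

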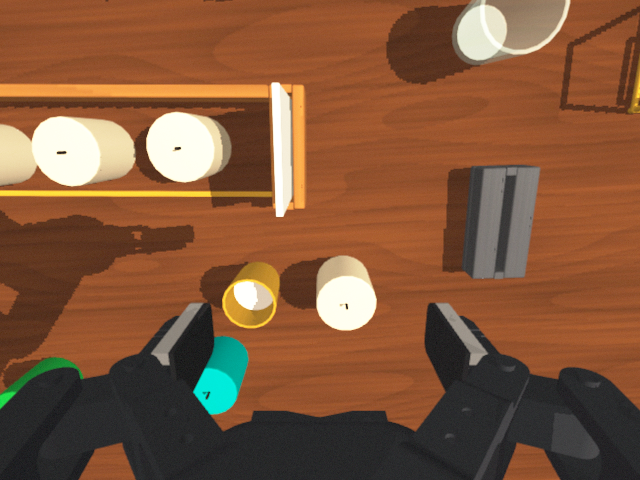

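The crop shows three candles in the tray, the card in the slot, and the other two candles and the votive in place. One last check of the card's height and position with the right z-range, using both cameras.

Run:
```python
from fit import *
import fit as F
for cam in("scene","wrist"):
    robot.camera(cam);p=robot.camera_params(cam)
    d=robot.silhouettes("card",cam)
    if not d: continue
    for dz in(-4,0,4,8,12):
        M["card"]=[box(-50,50,-3,3,45,130+dz)];print(cam,dz,fit("card",[(p,d[0]["mask"])],(591,-199,-.06)))
im=cv2.imread("pics/w5.png").astype(float).mean(2)
ys,xs=np.nonzero(im[:,262:298]>215);print(ys.min(),ys.max())
for px in((277.5,84),(281,215)): print(ray("wrist",px,130))
print(robot.state()["clock"])
```

```text
scene -4 (array([ 5.93484e+02, -2.01107e+02, -8.10000e-02]), np.float64(0.059))
scene 0 (array([ 5.95967e+02, -2.02799e+02, -8.30000e-02]), np.float64(0.061))
scene 4 (array([ 5.98234e+02, -2.04382e+02, -9.20000e-02]), np.float64(0.097))
scene 8 (array([ 5.99148e+02, -2.05000e+02, -9.50000e-02]), np.float64(0.143))
scene 12 (array([ 5.98939e+02, -2.04879e+02, -9.50000e-02]), np.float64(0.189))
wrist -4 (array([ 5.90666e+02, -1.98589e+02, -6.20000e-02]), np.float64(0.114))
wrist 0 (array([ 5.90051e+02, -1.99050e+02, -6.20000e-02]), np.float64(0.105))
wrist 4 (array([ 5.89497e+02, -1.99393e+02, -6.20000e-02]), np.float64(0.102))
wrist 8 (array([ 5.91996e+02, -1.99957e+02, -6.30000e-02]), np.float64(0.116))
wrist 12 (array([ 5.88427e+02, -2.00108e+02, -6.50000e-02]), np.float64(0.119))
83 216
[ 640.4 -204.2  130. ]
[ 542.7 -198.   130. ]
22.325
```

```bash
python3 -c "
from workcell import robot
print(robot.sign_off())"
```

```text
the job is handed in; nothing more can be done
None
```

I handed in the job at about 22 s of the 64 s allowed: three candles stand inside the tray, the card is pushed fully down in the slot, and nothing else looked out of place in the last pictures; no verdict came back.

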